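# Refit the air-filter cover and lock its quarter-turn stud

### The arm

A 7-joint arm with a two-finger parallel gripper is mounted at the origin on the work surface. World frame = base frame: x ahead of the robot, y to its left, z up, the work surface at z = 0. Lengths are in m, angles in rad, forces in N, time in s.
With the tool pointing down it reaches from about 0.4 to 0.85 m from the base axis. Payload 4.4 kg.
Tool frame: the origin (TCP) lies midway between the tips of the shut fingers; the grasp point (between the pads) lies 19 mm behind it; z points along the fingers, y is the direction in which the jaws open and shut (so a half turn about z gives the same grasp; the last joint's range is limited). The gripper opens to 94 mm and grips with 3 to 60 N. Pads are 16 mm wide; open, the fingers measure 119 mm over their backs; the gripper's body (75 mm by 177 mm) begins 78 mm behind the grasp point.
Start: joints at [1.245, 0.628, 0.038, 1.517, -0.027, 0.996, -0.02], TCP at [0.167, -0.628, 0.205] pointing down, gripper open.
Joint ranges: [-3.06, 3.06], [-0.37, 2.12], [-1.25, 1.32], [0.18, 2.47], [-1.1, 4.24], [0.23, 1.98], [-2.94, 2.94]. Speed limits (rad/s): [2.57, 2.57, 3.14, 3.14, 3.14, 3.14, 3.14].

### API

Orientations are given as a unit quaternion [w, x, y, z].
In Python, from bench import env gives the robot as it stands. Calls block until the motion is done:
- env.movep(position, orientation): joint-space move of the TCP to a pose.
- env.move_linear(position, attitude=None, speed=0.15, threshold=None): straight line of the TCP; attitude=None keeps the orientation; speed is the mean speed in m/s. With threshold (N) it stops when the force on the tool has changed by that much, and returns True; else False.
- env.set_joints(angles): joint-space move.
- env.move_gripper(opening, newtons=None): finger opening in m; newtons is the grip in N (None keeps the last); returns when the fingers have stopped.
- env.hold(seconds).
- env.ik(position, orientation): joint angles nearest the present ones, or None.
- env.get_state(): the state.
- env.camera(name): name is "scene" or "top" or "wrist"; returns a dict with "img" (384x512x3 uint8, red, green, blue), "fx", "fy", "cx", "cy" (pixels), "view" (4x4, takes a point from world to camera coordinates). Camera axes: x right, y down, z forward; pixel columns grow to the right and rows downward; lengths in m; the calibration is good to about 2 mm. A picture is of the moment at which its call begins. There is no depth.
A pose or a line that the arm cannot do raises env.IKError and nothing moves.
- env.sign_off(): hands the job in, once; it reports no verdict.
The state is a dict: "time_s": time; "joints": joint angles; "qd": joint speeds; "effort": joint torques, N m; "eef_pos": TCP position; "tcp_rot": TCP orientation; "ft_force": force on the tool from outside, world axes, zero at the start; "wrist_torque": the same for the moment, N m; "gripper_width": finger opening in m.
Only numpy, scipy, OpenCV 4.12 (cv2) and the standard library are available. Lean on these libraries where they do the work, as an engineer would, in place of code of your own. Each camera call takes 0.05 s, during which the arm holds its last target.

### The job

Refit the red cover on the engine's open black air-filter box: set it down over the box's raised rim until it sits fully home and level, then press its yellow wing stud in against the spring, just as deep as this engine's receptacle needs, and turn it a quarter turn clockwise, seen from above, so that it catches; ease off so the stud springs up into its catch, and let go. Press firmly but never force it: the plastic cracks if the cover or its stud is driven against the box with more than about 22 N (a little over 2 kg). Leave everything else on the bench where it is.

Things in the scene. Friction and masses are not known exactly. Their poses are not given: they have to be found in the camera images.
- wing (a point): where to grip: on the stud's axis in its yellow wing, an upright blade 46 mm long (own x), 9 thick (own y), from 24 mm below this point to 12 above it, standing free over the cover. 61.5 mm above the cover's lower edge while the stud is up. The stud is captive: the cover (0.3 kg) is carried by the wing, its edges are too wide to grip
- cover: loose red cover, right way up on the bench at first: flat plate 146.4 mm (x) x 106.4 (y), 3 thick, with a skirt 18 deep below it, 140.4 x 100.4 inside. Origin at the centre of the skirt's lower edge, z up; plate top at 21 mm. A steel boss (24 mm diameter, 2 high) is round the stud on top
- pin (a point): centre of the cross pin under the cover at the stud's lower end, 26 mm long, parallel to the wing (x), 6 wide, 5 high; 7 mm above the skirt's lower edge with the stud up. It goes into a steel receptacle in the middle of the box: a cup with a slot 29.5 x 9.5 mm along the box's x in its 10 mm thick top and a notch across beneath to lock in, its top screw-set 1.5 to 10.5 mm below the rim top, engine by engine
- engine: the fixed engine with the black air-filter box; origin on the bench under the centre of the box, x along the box's long side, z up. Box flange 158 x 120 mm. The engine stands on the +y side, up to 170 mm tall; nothing within 75 mm of the origin is taller than the box's rim
- rim (a point): centre of the open box top, level with the top of its raised rim, 104 mm above the bench. Rim 138 mm (x) x 98 (y) outside, 20 high, its top 5 mm leaning inward by 3.5 as a lead-in. The skirt goes over it with 1.2 mm play a side, either way round; the cover is home when its plate rests on the rim top, its origin 18 mm below this point
- stud_push (a joint): how far the stud is pressed into the cover, m: 0 up, 0.0145 hard stop. Its spring pushes back with 3 N at 0 plus 0.4 N per mm. How deep to press depends on the receptacle: the pin is through its slot after 3 to 12 mm and meets its solid floor 1.6 mm further on; only between the two can it turn. Turned and let up, it catches 2.5 mm higher and holds the cover down
- stud_turn (a joint): how far the stud is turned clockwise seen from above, rad: 0 unlocked (wing and pin along the cover's x, as at the start), 1.571 a quarter turn (wing across the cover), stop at 1.67. Needs about 0.04 N m to turn, and does not turn the other way from 0
- piston: bystander: bare aluminium piston standing crown up, 55 mm diameter, 54 mm tall; origin at the centre of its underside
- spray: bystander: upright blue spray can with a red cap, 64 mm diameter, 190 mm tall; origin at the centre of its underside
- cup: bystander: white plastic cup, 76 mm across the rim, 95 mm tall; origin at the centre of its underside
- socket: bystander: steel socket standing on end, 26 mm diameter, 38 mm tall; origin at the centre of its underside
- bolt_tray: bystander: low open steel tray of bolts, 120 x 90 x 22 mm; origin at the centre of its underside
- spanner: bystander: steel spanner lying flat, 170 mm long, its length along its own x
- driver: bystander: red-handled screwdriver lying flat, 190 mm long, its length along its own x
Mind the look-alikes: they are no part of the job. Several things have the shape of the cover; the one meant has the colours described above.

How it is judged:
On the way:
1. the cover is home on the rim with the stud not yet turned (z of cover in the frame of rim below -0.0165 m and horizontal distance between cover and rim below 0.004 m and angle between the x axis of cover and the x axis of rim, either way round below 0.06 rad and angle between cover's own z axis and vertical below 0.03 rad and value of joint stud_turn below 0.3 rad), for 0.1 s.
At the end, for the whole second after the job is handed in: Cover home and level on the box (origin 18 mm below the rim top within 2 mm, centred within 4 mm, square within 0.06 rad either way round, tilt under 0.03 rad); stud turned at least 1.42 rad and holding; at rest, released (z of cover in the frame of rim between -0.0205 and -0.0165 m and horizontal distance between cover and rim below 0.004 m and angle between the x axis of cover and the x axis of rim, either way round below 0.06 rad and angle between cover's own z axis and vertical below 0.03 rad and value of joint stud_turn above 1.42 rad and linear speed of cover below 0.01 m/s); the robot touches nothing.
It fails at once if the cover or its stud is driven against the filter box or engine with more than 22 N (35 N once the stud is round past 1.3 rad, where its own clamping counts too) ((contact force between cover and engine above 22 N and value of joint stud_turn below 1.3 rad) or contact force between cover and engine above 35 N).
It fails at once if a bystander is moved by more than 30 mm (distance of any of piston, spray, cup, socket, bolt_tray, spanner, driver from where it was at the start of the episode above 0.03 m).
It also fails if it takes over 70 s, if anything falls off the work surface, if the arm or the gripper's body presses on something with over 40 N, if the wrist force passes 120 N, or if a joint passes its speed limit or range.

## Working session

There is one attempt and no reset: what is moved stays moved. The work goes in short steps, each a Python script; the robot and the scene stay as the last script left them, time stands still between calls to the robot, and variables do not carry over. Pictures are saved under pics/ and viewed, and the job is handed in when it is done.

```bash
ls; mkdir -p pics; python3 - <<'E'
from bench import env
import cv2
for n in ("scene","top","wrist"):
    c=env.camera(n); cv2.imwrite(f"pics/{n}0.png",c["img"][:,:,::-1])
    print(n,c["fx"],c["fy"],c["cx"],c["cy"]); print(c["view"].round(3).tolist())
s=env.get_state(); print(s)
E
```

```text
pics
scene 417.59476869705475 417.59476869705475 258.383366556218 193.17006395160274
[[-0.239, 0.971, -0.015, 0.347], [0.574, 0.129, -0.809, -0.181], [-0.783, -0.202, -0.588, 1.398], [0.0, 0.0, 0.0, 1.0]]
top 359.2076801944775 359.2076801944775 254.93099119019885 187.93295871197074
[[0.004, -1.0, -0.012, -0.23], [-0.99, -0.002, -0.14, 0.542], [0.14, 0.013, -0.99, 0.962], [0.0, 0.0, 0.0, 1.0]]
wrist 299.75143163789056 299.75143163789056 256.1209564739653 190.18383298224737
[[0.257, -0.966, -0.002, -0.649], [-0.94, -0.251, 0.23, -0.025], [-0.222, -0.057, -0.973, 0.39], [0.0, 0.0, 0.0, 1.0]]
{'time_s': 0.15, 'joints': array([ 1.24517263,  0.62911506,  0.03843216,  1.51809375, -0.02698288,
        0.99630215, -0.01998864]), 'qd': array([ 0.00243778, -0.00232691,  0.00070886, -0.00506411, -0.00105852,
        0.00069812,  0.00015471]), 'effort': array([ 1.41171124e-03, -5.50093353e+01,  1.14479262e+00, -1.86815464e+01,
       -5.21837350e-02,  2.09642207e-02,  1.03780840e-04]), 'eef_pos': array([ 0.16690382, -0.62770373,  0.20479138]), 'tcp_rot': array([-6.93986961e-04,  9.91570819e-01,  1.29563963e-01, -9.52706453e-05]), 'ft_force': array([ 0.20114705,  0.13818526, -0.22819788]), 'wrist_torque': array([0.02829014, 0.02310956, 0.01893888]), 'gripper_width': 0.09378712913438735}
```

View pics/scene0.png

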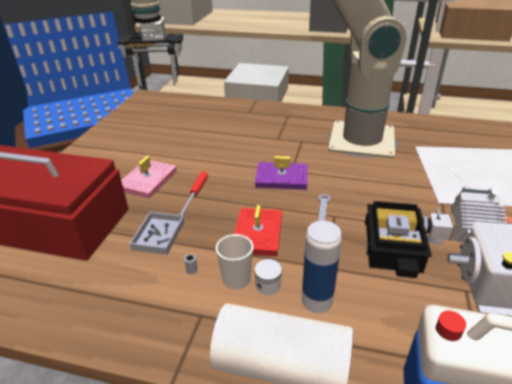

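View pics/top0.png

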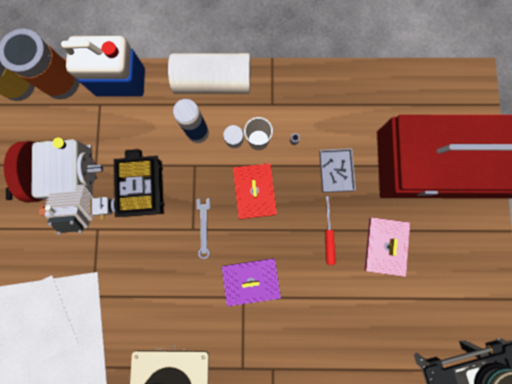

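View pics/wrist0.png

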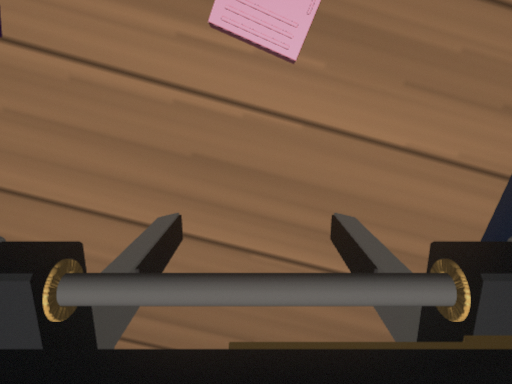

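Candidates for the cover in the top view are red at (255,190), purple at (251,282) and pink at (388,247). The red toolbox at (445,155) is a colour look-alike. The description fits the red one with the yellow wing. The black box is at (137,186), with the engine on its left (+y). Next I measure these and take a close crop.

```bash
cat > h.py <<'E'
import numpy as np, cv2
from bench import env
from scipy.spatial.transform import Rotation as R
def ray(c,u,v):
    V=c["view"]; Rm=V[:3,:3]; o=-Rm.T@V[:3,3]
    d=Rm.T@np.array([(u-c["cx"])/c["fx"],(v-c["cy"])/c["fy"],1.0]); return o,d/np.linalg.norm(d)
def onz(c,u,v,z):
    o,d=ray(c,u,v); return o+d*(z-o[2])/d[2]
def tri(*rs):
    A=np.zeros((3,3));b=np.zeros(3)
    for o,d in rs:
        P=np.eye(3)-np.outer(d,d);A+=P;b+=P@o
    p=np.linalg.solve(A,b); return p,[np.linalg.norm((np.eye(3)-np.outer(d,d))@(p-o)) for o,d in rs]
def proj(c,p):
    q=c["view"]@np.append(p,1); return c["fx"]*q[0]/q[2]+c["cx"],c["fy"]*q[1]/q[2]+c["cy"]
def blobs(img,lo,hi,mina=20):
    h=cv2.cvtColor(img,cv2.COLOR_RGB2HSV); m=cv2.inRange(h,np.array(lo),np.array(hi))
    if lo[0]==0 and hi[0]<=8: m|=cv2.inRange(h,np.array([172,lo[1],lo[2]]),np.array([180,hi[1],hi[2]]))
    cs,_=cv2.findContours(m,cv2.RETR_EXTERNAL,cv2.CHAIN_APPROX_NONE)
    return m,sorted([c for c in cs if cv2.contourArea(c)>=mina],key=cv2.contourArea,reverse=True)
def down(yaw): # tool z down, tool y axis at angle yaw from world y... tool x=(cos,sin), y=(sin,-cos)
    c,s=np.cos(yaw),np.sin(yaw)
    q=R.from_matrix(np.array([[c,s,0],[s,-c,0],[0,0,-1.]])).as_quat(); return q[[3,0,1,2]]
def st(*k):
    s=env.get_state(); print("t %.2f tcp %s F %s T %s w %.4f"%(s["time_s"],s["eef_pos"].round(4),s["ft_force"].round(2),s["wrist_torque"].round(2),s["gripper_width"])); return s
E
python3 - <<'E'
from h import *
c=env.camera("top"); im=c["img"]
crop=im[100:280,80:300]; cv2.imwrite("pics/crop0.png",cv2.resize(crop,None,fx=3,fy=3,interpolation=cv2.INTER_CUBIC)[:,:,::-1])
m,cs=blobs(im,(0,180,120),(8,255,255),100)
for k in cs[:4]:
    r=cv2.minAreaRect(k); print("red",r)
    if abs(r[0][0]-255)<15:
        P=[onz(c,*p,0.021) for p in cv2.boxPoints(r)]
        for p in P: print(p.round(4))
        print("len",np.linalg.norm(P[0]-P[1]),np.linalg.norm(P[1]-P[2]),"ctr",np.mean(P,0))
m,cs=blobs(im,(22,150,120),(35,255,255),8)
for k in cs[:6]:
    r=cv2.minAreaRect(k); print("yel",r, onz(c,*r[0],0.0735).round(4))
E
```

```text
red ((455.0, 151.5), (111.99998474121094, 72.99998474121094), -0.0)
red ((254.4306640625, 190.56568908691406), (52.11576843261719, 37.55850601196289), 83.41805267333984)
[ 0.605  -0.1652  0.021 ]
[ 0.6176 -0.2715  0.021 ]
[ 0.4701 -0.2878  0.021 ]
[ 0.4578 -0.1837  0.021 ]
len 0.10705296437408163 0.14838819445991877 ctr [ 0.53763567 -0.22705577  0.021     ]
red ((13.917810440063477, 169.2808380126953), (54.222084045410156, 20.171354293823242), 87.87889862060547)
red ((329.9049987792969, 247.00454711914062), (34.342041015625, 9.132509231567383), 87.27368927001953)
yel ((134.45545959472656, 168.4435577392578), (13.397198677062988, 30.024080276489258), 85.42607879638672) [0.5897 0.0973 0.0735]
yel ((135.42056274414062, 202.46762084960938), (11.734564781188965, 30.52520751953125), 85.60128784179688) [0.4972 0.09   0.0735]
yel ((58.19999694824219, 142.09999084472656), (10.435516357421875, 9.17060375213623), 71.56504821777344) [0.6631 0.3112 0.0735]
yel ((249.98646545410156, 283.4189147949219), (2.794782876968384, 14.302711486816406), 80.53767395019531) [ 0.2882 -0.2173  0.0735]
yel ((254.1621551513672, 187.9729766845703), (16.111101150512695, 2.959181785583496), 80.53767395019531) [ 0.5369 -0.2271  0.0735]
yel ((394.0, 246.5), (15.0, 2.0), 90.0) [ 0.3836 -0.5919  0.0735]
```

View pics/crop0.png

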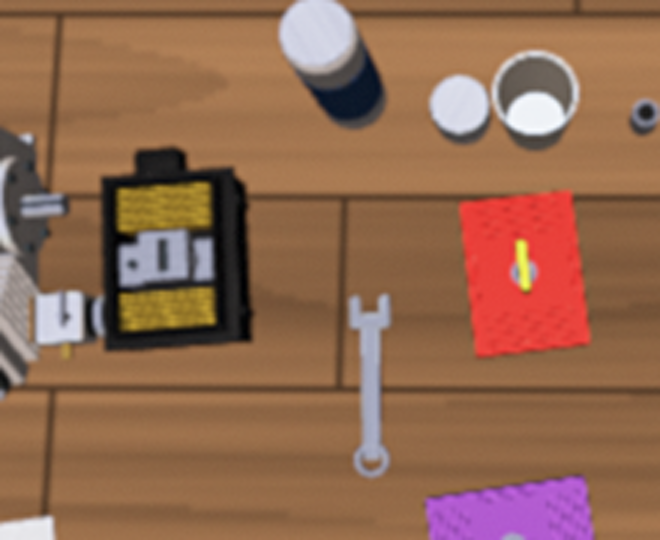

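The crop confirms it: a red plate with an upright yellow wing at top-image (254,188), and its measured size of 148 x 107 mm matches 146.4 x 106.4 mm. I'll take closer wrist views over the cover and the box, and check the IK options.

```bash
python3 - <<'E'
from h import *
c=env.camera("wrist"); s=env.get_state()
q=s["tcp_rot"]; Rt=R.from_quat(q[[1,2,3,0]]).as_matrix()
V=c["view"]; o=-V[:3,:3].T@V[:3,3]
print("cam in tcp",Rt.T@(o-s["eef_pos"]),"fwd",Rt.T@V[2,:3])
y0=np.deg2rad(7.1)
for off in (0,np.pi):
  for p in ([0.537,-0.227,0.043],[0.537,-0.227,0.25],[0.543,0.093,0.13],[0.54,0.093,0.3]):
    for d in (0,-np.pi/2):
        j=env.ik(p,down(y0+off+d)); print(off>0,p,round(d,2),None if j is None else np.round(j,2))
E
```

```text
cam in tcp [ 6.54766789e-02  4.87055318e-05 -1.78825824e-01] fwd [-2.29537654e-01 -8.00484111e-04  9.73299453e-01]
False [0.537, -0.227, 0.043] 0 [ 0.31  0.75  0.07  1.84 -0.09  0.55 -1.01]
False [0.537, -0.227, 0.043] -1.57 [ 0.08  0.8   0.45  1.85 -0.56  0.62 -2.15]
False [0.537, -0.227, 0.25] 0 [ 0.35  0.48 -0.    1.65  0.    1.   -1.1 ]
False [0.537, -0.227, 0.25] -1.57 [ 0.05  0.52  0.47  1.66 -0.27  1.02 -2.41]
False [0.543, 0.093, 0.13] 0 [-0.19  0.59 -0.04  1.87  0.04  0.68 -1.7 ]
False [0.543, 0.093, 0.13] -1.57 [-0.51  0.63  0.44  1.88 -0.39  0.72 -2.86]
False [0.54, 0.093, 0.3] 0 [ 0.04  0.4  -0.38  1.67  0.16  1.1  -1.83]
False [0.54, 0.093, 0.3] -1.57 [ 0.44  0.56 -1.06  1.66  0.51  1.23  2.53]
True [0.537, -0.227, 0.043] 0 [ 0.73  0.83 -0.62  1.83  0.71  0.72  1.41]
True [0.537, -0.227, 0.043] -1.57 [ 0.52  0.76 -0.26  1.83  0.33  0.59  0.17]
True [0.537, -0.227, 0.25] 0 [ 0.84  0.58 -0.78  1.64  0.45  1.11  1.62]
True [0.537, -0.227, 0.25] -1.57 [ 0.61  0.51 -0.39  1.65  0.22  1.03  0.27]
True [0.543, 0.093, 0.13] 0 [ 0.26  0.69 -0.75  1.86  0.62  0.84  0.88]
True [0.543, 0.093, 0.13] -1.57 [ 0.05  0.61 -0.41  1.87  0.35  0.73 -0.43]
True [0.54, 0.093, 0.3] 0 [ 0.41  0.54 -1.    1.66  0.48  1.21  1.  ]
True [0.54, 0.093, 0.3] -1.57 [ 0.18  0.43 -0.59  1.66  0.26  1.13 -0.36]
```

```bash
python3 - <<'E'
from h import *
y=np.deg2rad(7.1)+np.pi
env.move_linear([0.167,-0.628,0.30])
env.movep([0.60,-0.22,0.26],down(y)); env.hold(0.3); st()
c=env.camera("wrist"); cv2.imwrite("pics/w1.png",c["img"][:,:,::-1]); np.save("w1.npy",c,allow_pickle=True)
env.movep([0.60,0.10,0.36],down(y)); env.hold(0.3); s=st(); print(s["joints"].round(2))
c=env.camera("wrist"); cv2.imwrite("pics/w2.png",c["img"][:,:,::-1]); np.save("w2.npy",c,allow_pickle=True)
E
```

```text
t 3.48 tcp [ 0.5998 -0.2204  0.26  ] F [-0.06 -0.65  0.41] T [ 0.08 -0.14  0.02] w 0.0939
t 5.09 tcp [0.6002 0.099  0.3596] F [ 1.07 -0.76  0.02] T [ 0.07 -0.17  0.01] w 0.0938
[ 0.24  0.53 -0.78  1.39  0.37  1.37  1.15]
```

View pics/w1.png

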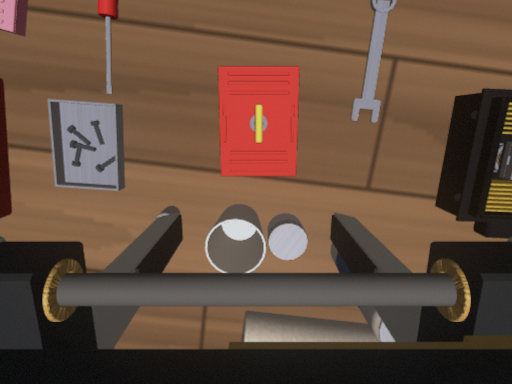

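View pics/w2.png

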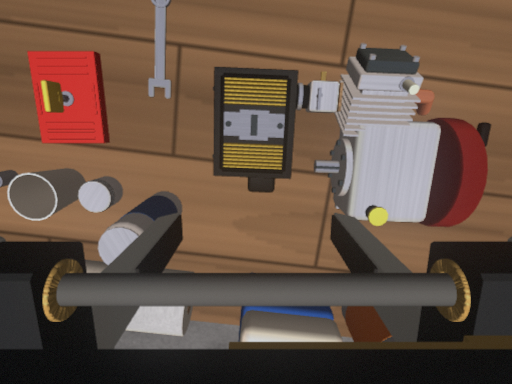

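Picture w1 shows the red cover centred at about (258,122), with its wing at (259,124). Picture w2 shows the box at about (256,123), with the receptacle slot at (254,125).

```bash
python3 - <<'E'
from h import *
c=np.load("w1.npy",allow_pickle=True).item(); im=c["img"]
m,cs=blobs(im,(0,180,80),(8,255,255),1000)
for k in cs[:2]:
    r=cv2.minAreaRect(k); print("red",r)
    if abs(r[0][0]-258)<10:
        P=np.array([onz(c,*p,0.021) for p in cv2.boxPoints(r)]); print(P.round(4).tolist(),np.linalg.norm(P[0]-P[1]),np.linalg.norm(P[1]-P[2]),P.mean(0))
        e=[P[1]-P[0],P[2]-P[1]]; e=max(e,key=np.linalg.norm); print("yaw",np.degrees(np.arctan2(e[1],e[0])))
m,cs=blobs(im,(22,150,100),(35,255,255),20)
for k in cs:
    r=cv2.minAreaRect(k); 
    if abs(r[0][0]-258)<10:
        print("wing",r); P=np.array([onz(c,*p,0.0735) for p in cv2.boxPoints(r)]); print(P.round(4).tolist(),P.mean(0))
        print([np.linalg.norm(P[i]-P[i-1]).round(4) for i in (0,1)])
c=np.load("w2.npy",allow_pickle=True).item(); im=c["img"]
x0,y0=200,55
cr=cv2.resize(im[y0:y0+145,x0:x0+150],None,fx=4,fy=4,interpolation=cv2.INTER_CUBIC)
g=np.clip(cr.astype(float)*2.2,0,255).astype(np.uint8)
cv2.imwrite("pics/w2c.png",g[:,:,::-1])
E
```

```text
red ((258.5, 121.0), (108.0, 79.0), 90.0)
[[0.473, -0.285, 0.021], [0.4603, -0.1826, 0.021], [0.6018, -0.1604, 0.021], [0.6156, -0.2714, 0.021]] 0.10322760770521613 0.14328673957120727 [ 0.5376703 -0.2248442  0.021    ]
yaw 8.888417797142568
wing ((258.0, 123.0), (36.0, 6.0), 90.0)
[[0.5171, -0.232, 0.0735], [0.5163, -0.225, 0.0735], [0.5577, -0.2197, 0.0735], [0.5586, -0.2269, 0.0735]] [ 0.53743569 -0.22589858  0.0735    ]
[np.float64(0.0418), np.float64(0.007)]
```

View pics/w2c.png

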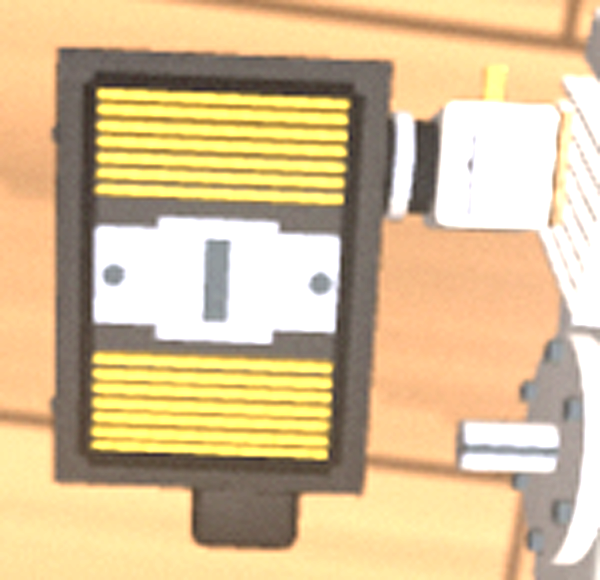

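```bash
cat > m.py <<'E'
from h import *
def quad(c,pts,z,x0,y0,f):
    P=np.array([onz(c,(u+.5)/f-.5+x0,(v+.5)/f-.5+y0,z) for u,v in pts])
    L=[np.linalg.norm(P[i]-P[(i+1)%4]).round(4) for i in range(4)]
    ctr=P.mean(0)
    e1=(P[0]+P[1]-P[2]-P[3])/2; 
    l=P[0]-P[3]; r=P[1]-P[2]; t=P[1]-P[0]; b=P[2]-P[3]
    d=lambda e:np.degrees(np.arctan2(e[1],e[0])).round(2)
    print("ctr",ctr.round(4),"sides",L,"yaws L,R",d(l),d(r),"T,B",d(t)+90,d(b)+90)
    return ctr
E
python3 - <<'E'
from m import *
c=np.load("w2.npy",allow_pickle=True).item()
print("flange");quad(c,[(58,47),(391,62),(362,494),(55,481)],0.084,200,55,4)
print("foam? ");quad(c,[(95,87),(350,97),(329,462),(91,450)],0.094,200,55,4)
print("slot");quad(c,[(206,239),(230,239),(226,321),(203,321)],0.100,200,55,4)
# cleaner: slot ends/yaw; yellow wing edges via fitLine
for off in [(112,275),(320,283)]: print(onz(c,(off[0]+.5)/4-.5+200,(off[1]+.5)/4-.5+55,0.1).round(4))
c=np.load("w1.npy",allow_pickle=True).item()
im=c["img"]; m,cs=blobs(im,(0,150,60),(8,255,255),1000)
k=[k for k in cs if abs(k[:,0,0].mean()-258)<15][0]
q=cv2.approxPolyDP(cv2.convexHull(k),6,True)[:,0,:]; print(q.tolist())
cv2.imwrite("pics/w1c.png",cv2.resize(im[55:190,205:315],None,fx=5,fy=5,interpolation=cv2.INTER_CUBIC)[:,:590,::-1])
E
```

```text
flange
ctr [0.541  0.0882 0.084 ] sides [np.float64(0.1185), np.float64(0.1566), np.float64(0.1184), np.float64(0.1565)] yaws L,R -175.21 -175.28 T,B 184.61 184.56
foam? 
ctr [0.541  0.0882 0.094 ] sides [np.float64(0.0894), np.float64(0.1294), np.float64(0.0892), np.float64(0.1282)] yaws L,R -175.06 -175.12 T,B 184.91 184.11
slot
ctr [0.541  0.0883 0.1   ] sides [np.float64(0.0085), np.float64(0.0287), np.float64(0.0083), np.float64(0.0287)] yaws L,R -175.35 -175.81 T,B 187.03 187.03
[0.5437 0.0511 0.1   ]
[0.5374 0.1252 0.1   ]
[[298, 66], [295, 175], [222, 176], [218, 66]]
```

View pics/w1c.png

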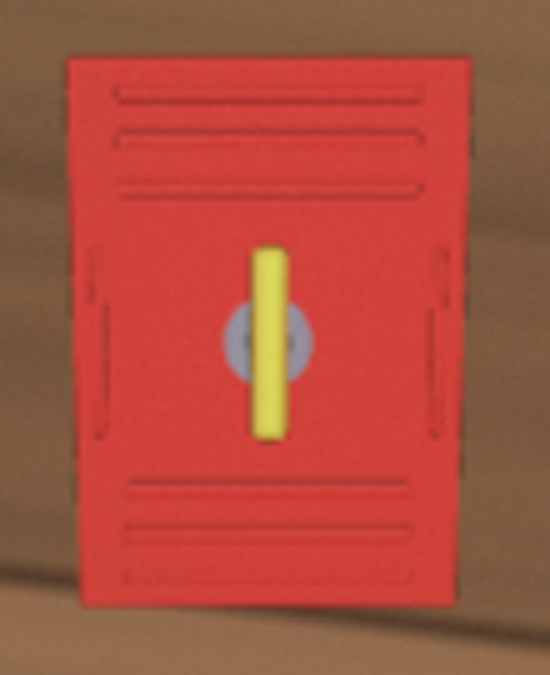

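```bash
python3 - <<'E'
from m import *
c=np.load("w1.npy",allow_pickle=True).item()
quad(c,[(67,56),(473,57),(457,605),(81,605)],0.021,205,55,5)
quad(c,[(251,247),(290,247),(287,440),(252,440)],0.0735,205,55,5)
E
```

```text
ctr [ 0.5374 -0.2249  0.021 ] sides [np.float64(0.106), np.float64(0.1453), np.float64(0.1065), np.float64(0.1455)] yaws L,R -173.02 -172.85 T,B 186.94 187.07
ctr [ 0.5377 -0.2251  0.0735] sides [np.float64(0.0092), np.float64(0.0448), np.float64(0.0085), np.float64(0.0448)] yaws L,R -172.68 -173.57 T,B 187.07 187.07
```

Box centre is (0.541, 0.0882) with yaw 4.7°, and the flange and slot sizes agree with the spec. Cover centre is (0.5375, -0.225) with yaw 7.05°, and its sizes agree too. Now the grasp.

```bash
python3 - <<'E'
from h import *
y=np.deg2rad(7.05)+np.pi
env.movep([0.5375,-0.225,0.20],down(y))
env.move_linear([0.5375,-0.225,0.0425],speed=0.08)
st()
env.move_gripper(0.004,50); st()
env.move_linear([0.5375,-0.225,0.10],speed=0.05); st()
env.move_linear([0.5375,-0.225,0.235],speed=0.15); env.hold(0.3); st()
c=env.camera("scene"); cv2.imwrite("pics/s3.png",c["img"][:,:,::-1])
c=env.camera("wrist"); cv2.imwrite("pics/w3.png",c["img"][:,:,::-1])
E
```

```text
t 8.63 tcp [ 0.5377 -0.2251  0.0428] F [-0.06 -0.34 -0.29] T [ 0.02 -0.11  0.01] w 0.0941
t 9.90 tcp [ 0.5375 -0.2251  0.0425] F [0.04 0.26 0.23] T [ 0.01 -0.12  0.03] w 0.0087
t 11.20 tcp [ 0.5372 -0.2249  0.0997] F [ 0.21 -0.14 -3.02] T [ 0.06 -0.13 -0.04] w 0.0085
t 12.55 tcp [ 0.5373 -0.2249  0.2345] F [-0.42  0.13 -1.98] T [ 0.04 -0.14  0.02] w 0.0088
```

View pics/s3.png

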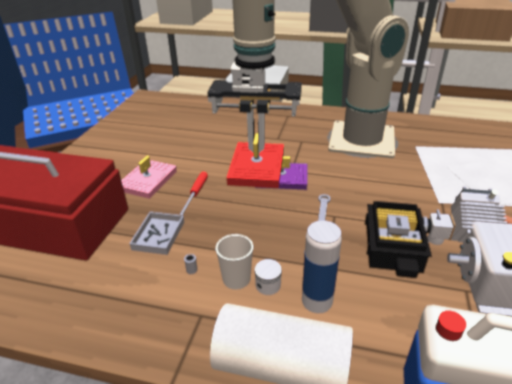

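View pics/w3.png

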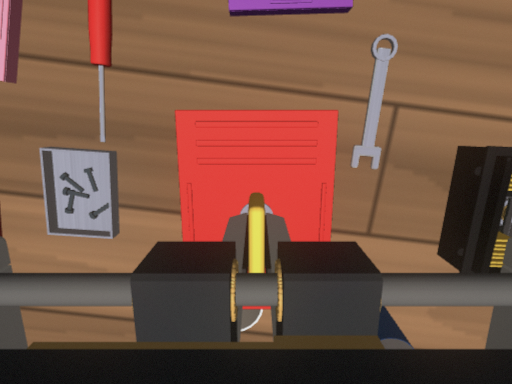

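The cover is held. In the wrist view its near edge spans (177,111) to (337,111) and is level. I'll check the in-hand pose from those corners, then move to just above the box.

```bash
python3 - <<'E'
from h import *
c=env.camera("wrist"); s=env.get_state(); im=c["img"]
h=cv2.cvtColor(im,cv2.COLOR_RGB2HSV)
q=s["tcp_rot"]; Rt=R.from_quat(q[[1,2,3,0]]).as_matrix(); p=s["eef_pos"]
print("tool yaw",np.degrees(np.arctan2(Rt[1,0],Rt[0,0])),"z",Rt[:,2].round(4))
for a,b in ((1,1),(1,-1),(0.2,1),(.2,-1)):
    P=p+Rt@np.array([a*0.0732,b*0.0532,0.0215]); print((a,b),np.round(proj(c,P),1))
cr=cv2.resize(im[100:250,165:345],None,fx=4,fy=4,interpolation=cv2.INTER_CUBIC); cv2.imwrite("pics/w3c.png",cr[:,:,::-1])
m,cs=blobs(im,(0,150,60),(8,255,255),2000)
k=[k for k in cs if abs(k[:,0,0].mean()-256)<40][0]
for row in (115,140,180,220):
    r=np.where(m[row,150:360])[0]+150; print(row,r.min(),r.max())
for col in (190,256,325):
    r=np.where(m[60:240,col])[0]+60; print("top",col,r.min())
E
```

```text
tool yaw -172.94745954367608 z [-3.e-04  2.e-04 -1.e+00]
(1, 1) [338.5 108.9]
(1, -1) [173.7 108.9]
(0.2, 1) [333.2 196.8]
(0.2, -1) [179.  196.8]
115 175 337
140 176 336
180 179 334
220 181 331
top 190 110
top 256 110
top 325 110
```

View pics/w3c.png

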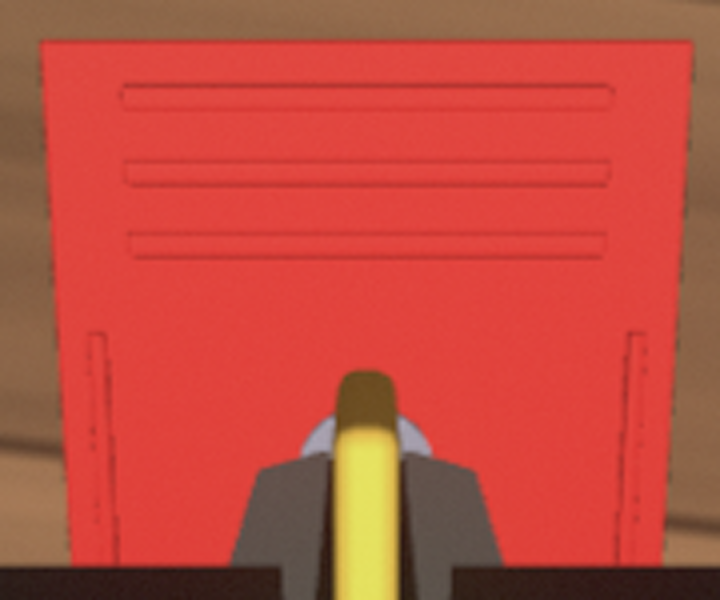

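In-hand pose agrees with the prediction to about 1 px. Move over the box.

```bash
python3 - <<'E'
from h import *
y=np.deg2rad(4.7)+np.pi
env.movep([0.541,0.0882,0.24],down(y)); 
env.move_linear([0.541,0.0882,0.156],speed=0.08); env.hold(0.4); s=st(); print(s["joints"].round(2))
for n in ("scene","top","wrist"):
    c=env.camera(n); cv2.imwrite(f"pics/{n}4.png",c["img"][:,:,::-1]); np.save(n+"4.npy",c,allow_pickle=True)
    if n=="scene": cv2.imwrite("pics/s4c.png",cv2.resize(c["img"][150:300,320:470],None,fx=4,fy=4,interpolation=cv2.INTER_CUBIC)[:,:,::-1])
E
```

```text
t 15.49 tcp [0.5411 0.0882 0.1561] F [-0.18  0.75 -3.27] T [ 0.09 -0.1   0.02] w 0.0088
[ 0.23  0.63 -0.69  1.84  0.52  0.86  0.94]
```

View pics/s4c.png

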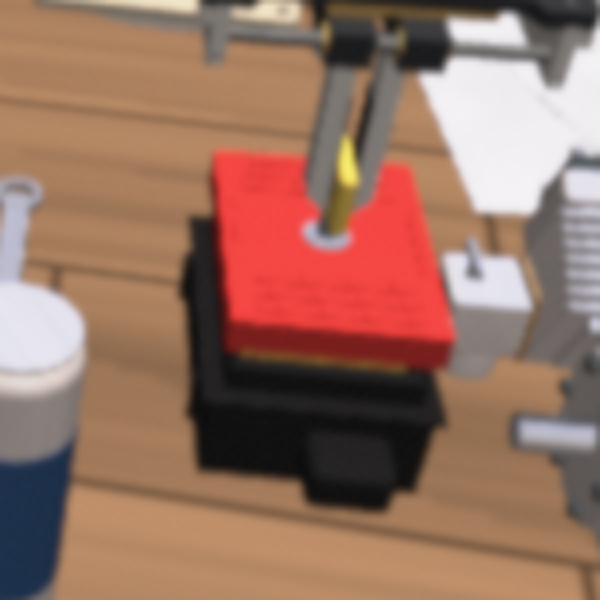

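View pics/wrist4.png

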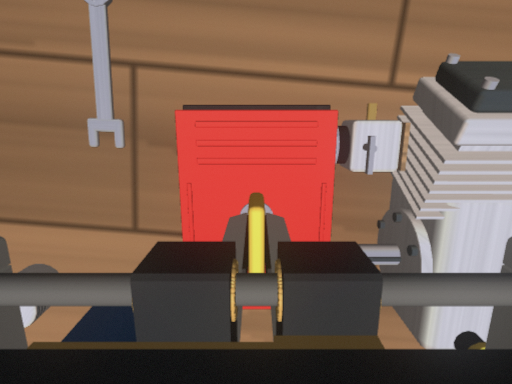

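The cover sits square over the box. The black flange edge at cols 183–330 is centred under the cover at cols 177–337. Lowering gently.

```bash
python3 - <<'E'
from h import *
for z in np.arange(0.152,0.1264,-0.003):
    r=env.move_linear([0.541,0.0882,z],speed=0.02,threshold=7); s=st()
    if r: print("STOP"); break
E
```

```text
t 15.99 tcp [0.5408 0.0882 0.1518] F [-0.71  1.71 -1.81] T [ 0.07 -0.18  0.03] w 0.0081
t 16.29 tcp [0.5409 0.0881 0.1488] F [-0.15  0.02 -2.8 ] T [ 0.04 -0.13  0.04] w 0.0088
t 16.59 tcp [0.5409 0.0882 0.1458] F [ 0.11 -0.11 -1.7 ] T [ 0.09 -0.17  0.05] w 0.0081
t 16.89 tcp [0.5409 0.0881 0.1428] F [ 0.92 -0.73 -3.12] T [ 0.12 -0.18  0.  ] w 0.0087
t 17.19 tcp [0.5409 0.0882 0.1398] F [-0.24  0.26 -3.83] T [ 0.09 -0.12  0.01] w 0.0087
t 17.49 tcp [0.5408 0.0881 0.1368] F [-0.77  0.53 -2.92] T [ 0.06 -0.15 -0.  ] w 0.0087
t 17.79 tcp [0.5409 0.0882 0.1338] F [-0.02  0.16 -2.44] T [ 0.08 -0.12 -0.04] w 0.0090
t 18.09 tcp [0.5409 0.0881 0.1308] F [-0.05  0.34 -3.23] T [ 0.08 -0.18  0.03] w 0.0082
t 18.39 tcp [0.5414 0.0884 0.1284] F [0.09 0.06 0.5 ] T [ 0.02 -0.1  -0.07] w 0.0083
```

```bash
cat >> h.py <<'E'
def avgF(n=6,dt=0.03):
    f=[]
    for _ in range(n):
        env.hold(dt); s=env.get_state(); f.append(np.r_[s["ft_force"],s["eef_pos"]])
    return np.mean(f,0)
E
python3 - <<'E'
from h import *
env.hold(0.2)
print(avgF().round(4))
c=env.camera("scene"); cv2.imwrite("pics/s5c.png",cv2.resize(c["img"][150:300,320:470],None,fx=4,fy=4,interpolation=cv2.INTER_CUBIC)[:,:,::-1])
for z in (0.1275,0.127,0.1265,0.126,0.1255):
    r=env.move_linear([0.541,0.0882,z],speed=0.01,threshold=8); f=avgF(); print(z,r,f.round(4))
    if f[2]>11: break
E
```

```text
[0.4642 0.3559 2.7917 0.5414 0.0884 0.1283]
0.1275 False [1.2746 0.2426 2.8569 0.5413 0.0884 0.1276]
0.127 False [1.9185 0.2844 2.7037 0.5413 0.0884 0.1271]
0.1265 False [2.7554 1.1424 3.003  0.5413 0.0883 0.1266]
0.126 False [3.2969 0.8531 3.5131 0.5413 0.0884 0.1261]
0.1255 False [3.6846 1.4313 3.0276 0.5411 0.0883 0.1255]
```

View pics/s5c.png

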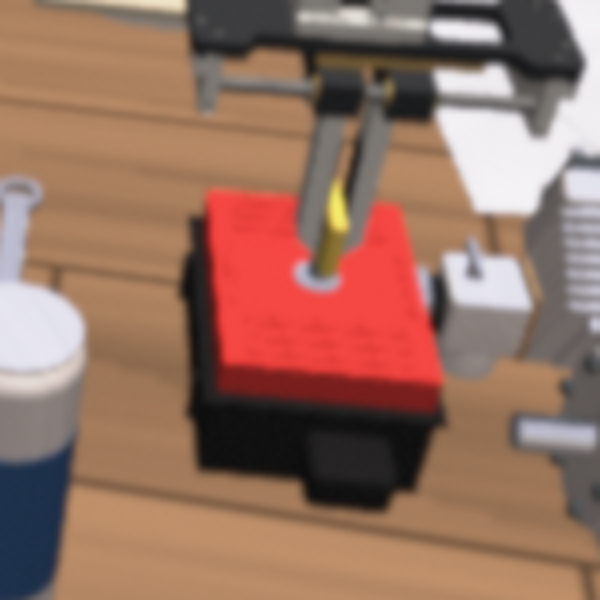

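The cover looks seated in the scene crop, with its front lower edge along rows 390–405 at the flange. Fx is creeping up, though, so I check the level from the wrist view and read the torques before pressing deeper.

```bash
python3 - <<'E'
from m import *
s=st(); c=env.camera("wrist"); im=c["img"]; np.save("w6.npy",c,allow_pickle=True)
cv2.imwrite("pics/w6.png",im[:,:,::-1])
q=s["tcp_rot"]; Rt=R.from_quat(q[[1,2,3,0]]).as_matrix(); print(Rt[:,2].round(4))
m,cs=blobs(im,(0,150,60),(8,255,255),2000)
for row in (115,140,180,220):
    r=np.where(m[row,150:360])[0]+150; print(row,r.min(),r.max())
for col in (190,256,325):
    r=np.where(m[60:240,col])[0]+60; print("top",col,r.min())
# expected corners if home at box pose
ct=np.array([0.541,0.0882,0.107]); y=np.deg2rad(184.7); ex=np.array([np.cos(y),np.sin(y),0]); ey=np.array([np.sin(y),-np.cos(y),0])
for a,b in ((1,1),(1,-1),(.2,1),(.2,-1)): print(np.round(proj(c,ct+a*.0732*ex+b*.0532*ey),1))
for dx in (0.001,0.002): print(dx,np.round(env.get_state()["eef_pos"],4))
E
```

```text
t 21.09 tcp [0.541  0.0882 0.1255] F [3.55 1.81 2.82] T [ 0.35 -0.94  0.04] w 0.0088
[ 0.e+00  1.e-04 -1.e+00]
115 173 339
140 175 337
180 177 335
220 180 332
top 190 110
top 256 109
top 325 110
[339.8 108.6]
[172.5 108.6]
[334.3 197.7]
[177.9 197.7]
0.001 [0.5411 0.0882 0.1255]
0.002 [0.5411 0.0882 0.1255]
```

View pics/w6.png

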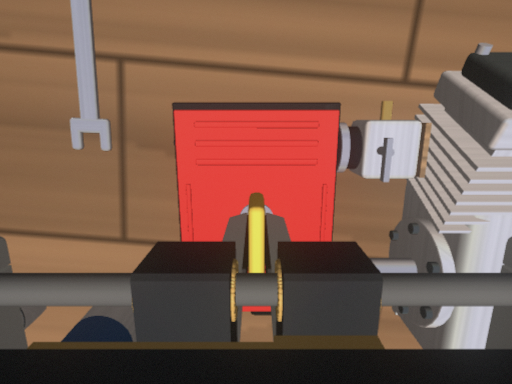

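The cover is level and home: its near-edge width matches the home prediction and it moved with the rim. The side load is small, from a ~0.5 mm shift at seating, so I trim it out before pressing.

```bash
python3 - <<'E'
from h import *
for x,y in ((0.5414,0.0884),(0.5418,0.0886),(0.5422,0.0886)):
    env.move_linear([x,y,0.1255],speed=0.005,threshold=6); f=avgF(); print(x,f.round(4))
    if abs(f[0])<0.8: break
E
```

```text
0.5414 [2.5071 0.9638 3.8303 0.5411 0.0883 0.1254]
0.5418 [0.1111 0.3958 3.7435 0.5411 0.0883 0.1253]
```

```bash
python3 - <<'E'
from h import *
z=0.1255; x,y=0.5418,0.0886; L=[]
while z>0.1143:
    z-=0.0005
    r=env.move_linear([x,y,z],speed=0.01,threshold=6); f=avgF(5,0.03); L.append(f)
    print(round(z,4),r,f.round(4))
    exp=3+400*(0.1285-f[5])
    if f[2]>exp+2.5 or r: print("floor/stop",exp); break
st()
E
```

```text
0.125 False [-1.208  -0.4055  4.1959  0.5412  0.0883  0.1248]
0.1245 False [-2.586  -0.8072  4.1449  0.5413  0.0883  0.1243]
0.124 False [-3.8077 -1.0949  4.4283  0.5413  0.0883  0.1238]
0.1235 False [-3.8703 -1.7078  4.5238  0.5417  0.0885  0.1235]
0.123 False [-3.5921 -2.0687  4.4009  0.5419  0.0886  0.123 ]
0.1225 False [-3.7549 -1.6965  4.7608  0.5419  0.0886  0.1225]
0.122 False [-3.5699 -1.8646  6.7426  0.5419  0.0886  0.1222]
0.1215 False [-4.6022 -2.2095 10.7141  0.5419  0.0886  0.1222]
floor/stop 5.525333866662022
t 25.38 tcp [0.5419 0.0886 0.1222] F [-4.14 -3.    9.64] T [-0.46  1.09  0.01] w 0.0087
```

Solid floor at TCP z = 0.1222, a press of about 6.3 mm, which implies the slot was cleared at about 4.7 mm; both fall inside the given range. I back off 0.8 mm to mid-window and turn in small clockwise steps, watching the forces.

```bash
python3 - <<'E'
from h import *
p=np.array([0.5416,0.0885,0.1230])
env.move_linear(p,speed=0.005); print(avgF().round(4))
y0=np.deg2rad(184.7)
for k in range(1,4):
    t=env.get_state()["time_s"]
    r=env.move_linear(p,attitude=down(y0-np.deg2rad(5*k)),speed=0.02); f=avgF(3,0.03); s=env.get_state()
    print(5*k,f.round(4),"T",s["wrist_torque"].round(3),"dt",round(s["time_s"]-t,2))
    if f[2]>12 or abs(s["wrist_torque"][2])>0.6 or abs(f[2]-5)>4: print("stop");break
E
```

```text
[-2.3237 -1.3294  5.1181  0.5419  0.0886  0.123 ]
5 [-1.6254 -1.327   4.3899  0.5418  0.0886  0.1231] T [-0.295  0.424 -0.026] dt 0.35
10 [-1.6454 -0.7828  4.3308  0.5418  0.0887  0.1231] T [-0.1    0.3   -0.004] dt 0.35
15 [-1.7671 -0.2424  5.0768  0.5418  0.0888  0.1231] T [-0.047  0.194  0.035] dt 0.35
```

```bash
python3 - <<'E'
from h import *
p=np.array([0.5416,0.0885,0.1230])
y0=np.deg2rad(184.7)
for a in list(range(22,91,7))+[92]:
    r=env.move_linear(p,attitude=down(y0-np.deg2rad(a)),speed=0.02); f=avgF(3,0.03); s=env.get_state()
    print(a,f.round(4),"T",s["wrist_torque"].round(3))
    if f[2]>12 or abs(s["wrist_torque"][2])>0.5 or abs(f[2]-5)>4 or np.abs(f[:2]).max()>9: print("stop");break
c=env.camera("wrist"); cv2.imwrite("pics/w7.png",c["img"][:,:,::-1])
c=env.camera("scene"); cv2.imwrite("pics/s7c.png",cv2.resize(c["img"][150:300,320:470],None,fx=4,fy=4,interpolation=cv2.INTER_CUBIC)[:,:,::-1])
st()
E
```

```text
22 [-0.6374  0.0613  4.7658  0.5419  0.0889  0.1231] T [0.135 0.161 0.061]
29 [-0.6959  1.0807  4.7586  0.5419  0.0889  0.1231] T [ 0.251 -0.008 -0.022]
36 [0.1549 1.9198 4.5409 0.5419 0.089  0.1231] T [ 0.464 -0.079 -0.026]
43 [0.4254 3.2268 5.438  0.542  0.089  0.1231] T [ 0.783 -0.262  0.006]
50 [1.0799 3.6114 4.9075 0.542  0.089  0.1231] T [ 0.872 -0.311 -0.015]
57 [2.1374 3.8133 4.7605 0.542  0.0888 0.1231] T [ 0.916 -0.516  0.027]
64 [2.1868 3.3728 4.3678 0.5419 0.0885 0.1231] T [ 0.795 -0.698 -0.063]
71 [2.859  2.2396 4.3893 0.5419 0.0883 0.1231] T [ 0.615 -0.761 -0.039]
78 [3.1048 1.7029 4.308  0.5419 0.0882 0.1231] T [ 0.462 -0.898  0.014]
85 [3.4128 1.4062 4.7916 0.5419 0.0882 0.1231] T [ 0.355 -1.097 -0.015]
92 [4.4725 0.8622 4.5263 0.5418 0.0882 0.1231] T [ 0.16  -1.068 -0.047]
t 31.30 tcp [0.5418 0.0882 0.123 ] F [ 3.67 -0.15  5.1 ] T [ 0.14 -1.14  0.07] w 0.0085
```

View pics/s7c.png

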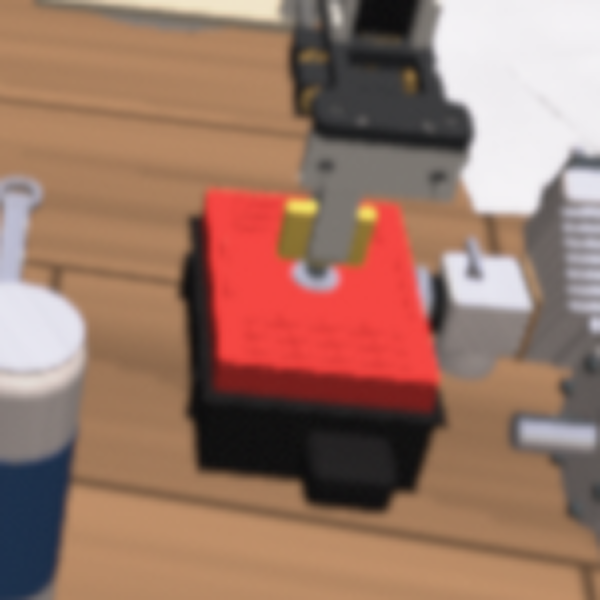

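View pics/w7.png

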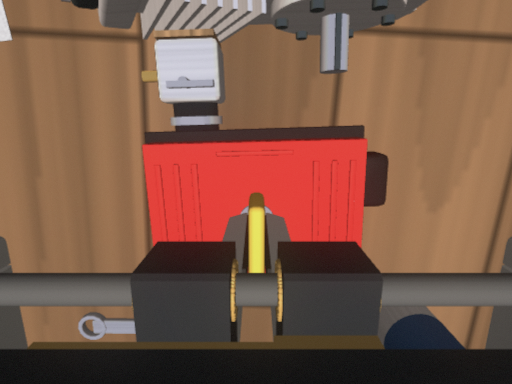

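The wing (yellow) is now across the cover and the cover is still seated. I ease up in small steps until the catch takes the spring load.

```bash
python3 - <<'E'
from h import *
z=0.1230
for i in range(9):
    z+=0.0005
    env.move_linear([0.5418,0.0883,z],speed=0.01,threshold=8); f=avgF(3,0.03); print(round(z,4),f.round(4))
    if f[2]<0.5: break
E
```

```text
0.1235 [3.9997 0.7823 4.7338 0.5418 0.0882 0.1235]
0.124 [3.4611 0.1331 4.1982 0.5418 0.0882 0.124 ]
0.1245 [3.8255 0.0836 3.8201 0.5418 0.0882 0.1245]
0.125 [3.7514 0.1574 3.8008 0.5417 0.0882 0.125 ]
0.1255 [3.3201 0.1426 3.7704 0.5417 0.0882 0.1255]
0.126 [3.4976 0.2745 3.3025 0.5417 0.0882 0.126 ]
0.1265 [3.5558 0.4192 2.0559 0.5417 0.0883 0.1263]
0.127 [ 5.1872  0.9158 -4.3608  0.5416  0.0883  0.1264]
```

The catch engages at z = 0.1263, exactly 1.6 + 2.5 mm above the floor. I relax, release and retreat.

```bash
python3 - <<'E'
from h import *
env.move_linear([0.5420,0.0883,0.1262],speed=0.01); print(avgF(3).round(3))
env.move_gripper(0.05); env.hold(0.2); st()
env.move_linear([0.5418,0.0883,0.17],speed=0.06); env.move_linear([0.5418,0.0883,0.30],speed=0.15)
p=[0.60,0.10,0.36]; env.movep(p,down(np.deg2rad(184.7))); env.hold(0.3); st()
for n in ("scene","top","wrist"):
    c=env.camera(n); np.save(n+"8.npy",c,allow_pickle=True); cv2.imwrite(f"pics/{n}8.png",c["img"][:,:,::-1])
    if n=="wrist": cv2.imwrite("pics/w8c.png",cv2.resize(c["img"][55:200,190:330],None,fx=4,fy=4,interpolation=cv2.INTER_CUBIC)[:,:,::-1])
E
```

```text
[2.733 0.406 2.632 0.542 0.088 0.126]
t 35.44 tcp [0.542  0.0883 0.1262] F [-0.81  0.16  0.39] T [-0.05 -0.11 -0.  ] w 0.0502
t 38.95 tcp [0.5999 0.1001 0.36  ] F [-0.29 -0.52 -0.04] T [ 0.07 -0.14 -0.02] w 0.0499
```

View pics/w8c.png

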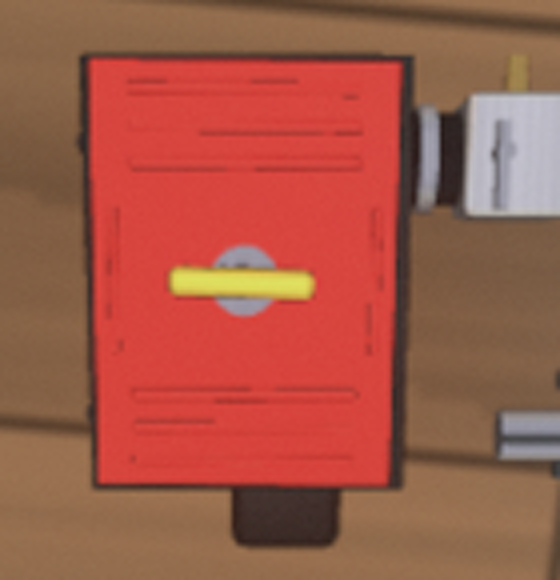

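View pics/scene8.png

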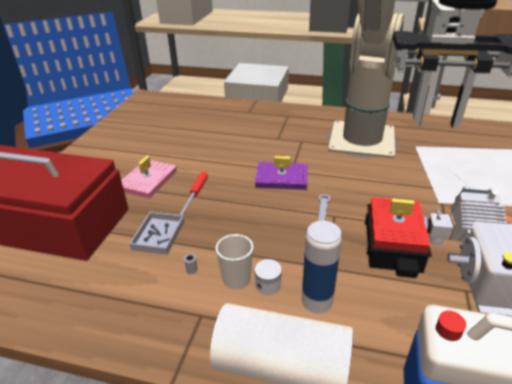

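```bash
python3 - <<'E'
from m import *
c=np.load("wrist8.npy",allow_pickle=True).item()
print("cover");quad(c,[(88,57),(405,61),(388,487),(97,485)],0.107,190,55,4)
print("wing");quad(c,[(170,268),(315,274),(314,299),(169,295)],0.157,190,55,4)
E
```

```text
cover
ctr [0.541  0.0876 0.107 ] sides [np.float64(0.1072), np.float64(0.1464), np.float64(0.1065), np.float64(0.1469)] yaws L,R -175.93 -176.21 T,B 184.04000000000002 184.31
wing
ctr [0.5412 0.0877 0.157 ] sides [np.float64(0.0451), np.float64(0.0076), np.float64(0.0453), np.float64(0.0082)] yaws L,R -178.5 -177.1 T,B 182.4 183.17000000000002
```

The final check passes: the cover is 0.6 mm and about 0.6° from the box, its plate size at rim height matches spec (so it is level and home), and the wing is turned about 91°. The bystanders look unmoved. Handing in.

```bash
python3 - <<'E'
from h import *
st(); print(env.sign_off())
E
```

```text
t 39.10 tcp [0.6    0.1    0.3601] F [ 0.21  0.78 -0.5 ] T [ 0.03 -0.09  0.06] w 0.0500
the job is handed in; nothing more can be done
None
```

The red cover is back on the air-filter box with its stud turned and caught, and I handed the job in at about 39 s. The sign-off gives no verdict.

**What I did:** I carried the cover by its wing and lowered it over the rim until it was home. I pressed the stud until I felt the solid floor at about 6.3 mm (about 11 N), backed off 0.8 mm and turned it 92° clockwise. I then eased off until it caught, 4.1 mm above the floor, which matches the expected 1.6 + 2.5 mm, and let go.

**Last checks:**
- **Position:** the cover is about 0.6 mm off centre and about 0.01 rad off square. Its size measured at rim height matches the spec, so it is level and home.
- **Stud:** the wing is turned about 1.59 rad.
- **Surroundings:** the gripper is clear, and by eye the bystanders have not moved.
- **Side force:** 4–5 N built up at times during the press, the turn and the ease-off. The cover shifted by about 0.5 mm on the rim, within its play.

No check failed.

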